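Push a jar lid under the spring-closed cover of a drop box

ROBOT

A 6-joint arm with a two-finger parallel gripper is mounted at the origin on the work surface. World frame = base frame: x ahead of the robot, y to its left, z up, the work surface at z = 0. Lengths are in m, angles in degrees, forces in N, time in s.
With the tool pointing down it reaches from about 0.4 to 0.825 m from the base axis. Payload 7 kg.
Tool frame: the origin (TCP) lies at the very end of the fingers, on their centre line; the grasp point (between the pads) lies 19 mm behind it; x points along the fingers, z is the direction in which the jaws open and shut, and the axes are right-handed (so a half turn about x gives the same grasp; the last joint's range is limited). The gripper opens to 88 mm and grips with 3 to 60 N. Pads are 19 mm wide; open, the fingers measure 130 mm over their backs; the gripper's body (78 mm by 193 mm) begins 47 mm behind the grasp point.
Start: joints at [-49.154, 20.546, 0.682, 0, -70.136, -16.507], TCP at [0.278, -0.615, 0.227] pointing down, gripper open.
Joint ranges: [-176.03, 176.03], [-82.01, 121.73], [-58.28, 71.71], [-173.87, 95.51], [-174.79, -0.11], [-173.66, 173.66]. Speed limits (degrees/s): [136.94, 136.94, 172.46, 180, 180, 180].

INTERFACE

Orientations are given as [roll, pitch, yaw] about the fixed x, y, z axes, in that order (R = Rz(yaw) Ry(pitch) Rx(roll)).
In Python, from plant import * gives the robot as it stands.
- The arm moves only by the tool arm_command, never from a script. Its argument "commands" is one flat list of numbers, 5 for each row, row after row: the shift along the tool's x, y, z in mm, then the turn about the tool's x in degrees, then the opening in per cent of the stroke, from 0 (shut) to 100 (fully open). A call has 1 to 5 rows; each row shifts and turns the pose as measured when the row begins, along the tool's axes as they then stand; what a row does not reach is not made up. A row lasts 1/8 s, in which the tool goes at most 62.5 mm and 10.7 degrees, less where a joint would pass 70% of its speed; a pose out of reach is approached as far as the arm can. A call is refused whole if a number of a shift passes 62.5 or a number of a turn 10.7, either way. A call with a gripper value outside its range is refused whole. The fingers move at their own pace and stop on an object; the grip force is fixed at half the most. Time passes only in rows, so rows that do not move let the fingers close. It gives the time, the measured TCP pose, the force and the opening at its end, in the units of the state.
- get_obs(): the state, without advancing time (a new reading comes with each control period).
- snapshot(name): name is "scene" or "side" or "wrist"; returns a dict with "frame" (384x512x3 uint8, blue, green, red), "fov_y" (degrees; the focal length in pixels is half the picture's height over the tangent of half this angle, whatever the lens; pixels are square), "cx", "cy" (the principal point, pixels), "dist" ([k1, k2, p1, p2, k3] as OpenCV has them; the pictures are not rectified), "world_to_cam" (4x4, takes a point from world to camera coordinates). Camera axes: x right, y up, looking along -z (the intrinsics and any distortion apply to the point x, -y, -z); pixel columns grow to the right and rows downward; lengths in m; the calibration is good to about 2 mm. A picture is of the moment at which its call begins. There is no depth.
- close_job(): hands the job in, once; it reports no verdict.
The state is a dict: "clock": time; "joint_pos": joint angles; "qvel": joint speeds; "tau": joint torques, N m; "tool_pos": TCP position; "orientation": TCP orientation; "force": force on the tool from outside, world axes, zero at the start; "moment": the same for the moment, N m; "opening": finger opening in m.
Only numpy, scipy, OpenCV 4.12 (cv2) and the standard library are available. Lean on these libraries where they do the work, as an engineer would, in place of code of your own. Each camera call takes 0.05 s, during which the arm holds its last target. There are 200 camera calls.

TASK

Feed the loose jar lid into the drop box: with one fingertip press down the plate beside the feed ledge, so that the spring-closed cover stands open, and keep it down while the other fingertip pushes the jar lid along the ledge and under the cover until it has dropped into the bin. Only then let the cover spring shut. Do not pick the jar lid up, and leave the closed jars standing where they are.

Things in the scene. Friction and masses are not known exactly. Their poses are not given: they have to be found in the camera images.
- box: Plywood drop box, fixed to the bench. Origin on the bench below the feed ledge's inner edge, on the centre line; x = pushing direction (ledge to bin), y towards the press plate, z up. All box figures are in this frame. Bin: inside x 0 to 115 mm, y +-36 mm, floor at z 6 mm, plywood sides to z 110 mm, clear far wall; roofed by the cover.
- ledge_edge (a point): On the top face of the feed ledge, centre line, at its inner edge where the bin begins (box 0, 0, 90 mm). Ledge: flat grey strip, x -142 to 0 mm, outer end open; rails along both sides have inner faces at y +-30 mm and stand 8 mm above it. The jar lid tips into the bin once its centre is pushed some mm past this edge.
- cover (a joint): See-saw cover: one flat aluminium plate 3 mm thick on a hinge along the box's x at y 46 mm, z 118 mm. Rad: 0 = shut, level; grows as the press plate goes down and the flap over the bin rises; stop 0.85. From 0.4 the jar lid passes freely under it. Spring-closed: about 2 N mid press plate starts it, about 4 N holds 0.6.
- flap_lip (a point): Middle of the lower edge of the flap's front lip, which bars the jar lid's way when shut (box x 9 mm, y -9 mm, z 102 mm then; lip 46 mm wide, 3 mm thick). Moves with the cover. The flap covers x 8 to 121 mm from the hinge to y -38 mm; opened to 0.6 its free edge stands about 165 mm above the bench.
- press_plate (a point): Middle of the press plate's top face (black grip strip), box x -60, y 92, z 121 mm when shut; moves with the cover. Plate: x -135 to 15 mm, y 47 to 111 mm. It is pressed from above and a fingertip can slide along it in x. A fingertip whose inner edge is at y 92 mm, 8 mm above the ledge's level, holds the cover at about 0.5; nearer the hinge, wider.
- jar_lid_center (a point): Centre (half-way up) of the loose jar lid: white ribbed plastic disc, 52 mm across, 22 mm tall, about 30 g, lying flat on the feed ledge between the rails, its centre 45 to 75 mm before the ledge's inner edge.
- jar_white: Bystander: closed white screw-top jar with a paper label, 68 mm across, 85 mm tall; origin at the centre of its underside, z up.
- jar_yellow: Bystander: closed yellow screw-top jar, 72 mm across, 80 mm tall; origin at the centre of its underside, z up.
- jar_orange: Bystander: closed orange screw-top jar with a paper label, 60 mm across, 90 mm tall; origin at the centre of its underside, z up.
Things that resemble listed ones, but are neither listed nor needed, are in the scene too. Of the things shaped like the part that bears jar_lid_center, the white one is meant.

How it is judged:
By the outcome, as a careful person would: the job done as asked, in the order asked, and still so for the second after the job is handed in, with the robot touching nothing.
It also fails if it takes over 32 s, if anything falls off the work surface, if the arm or the gripper's body presses on something with over 40 N, if the wrist force passes 120 N, or if a joint passes its speed limit or range.

## Working session

There is one attempt and no reset: what is moved stays moved. The work goes in short steps, Python scripts to look and compute and a tool call to move; the robot and the scene stay as the last step left them, time stands still between calls to the robot, and variables do not carry over. Pictures are saved under pics/ and viewed, about 8 in all and at most 12, crops included, and the job is handed in when it is done.

Besides the shell and the picture viewer there is one more tool, called after "Request:" as name(argument=value, ...), one argument or row to a line, values as JSON. arm_command: Moves the arm, as the interface text tells. Its arguments: {"type":"object","properties":{"commands":{"type":"array"}},"required":["commands"]}

```bash
ls; mkdir -p pics
cat > h.py <<'E'
from plant import *
import numpy as np, cv2, pickle
def snap(n,f):
    s=snapshot(n); cv2.imwrite(f'pics/{f}.png',s['frame']); pickle.dump(s,open(f'pics/{f}.pkl','wb')); return s
def load(f): return pickle.load(open(f'pics/{f}.pkl','rb'))
def K(s):
    h,w=s['frame'].shape[:2]; f=h/2/np.tan(np.radians(s['fov_y'])/2)
    return np.array([[f,0,s['cx']],[0,f,s['cy']],[0,0,1]])
def ray(s,px):
    u=cv2.undistortPoints(np.array(px,float).reshape(-1,1,2),K(s),np.array(s['dist'],float)).reshape(-1,2)
    d=np.c_[u[:,0],-u[:,1],-np.ones(len(u))]; W=np.array(s['world_to_cam']); R=W[:3,:3]
    return -R.T@W[:3,3], d@R
def onz(s,px,z):
    c,d=ray(s,px); return c+d*((z-c[2])/d[:,2])[:,None]
def proj(s,P):
    W=np.array(s['world_to_cam']); p=np.atleast_2d(P)@W[:3,:3].T+W[:3,3]; p=p*[1,-1,-1]
    return cv2.projectPoints(p.reshape(-1,1,3),np.zeros(3),np.zeros(3),K(s),np.array(s['dist'],float))[0].reshape(-1,2)
E
python3 - <<'E'
from h import *
a=snap('scene','a');b=snap('side','b');w=snap('wrist','w')
for s in(a,b,w):
    c,d=ray(s,[[256,192]]);print(c.round(3),d.round(3),s['fov_y'],s['dist'])
cv2.imwrite('pics/ab.png',np.vstack([np.hstack([a['frame'],b['frame']])]))
o=get_obs();print(o)
im=np.hstack([a['frame'],b['frame']]);cv2.imwrite('pics/ab.png',cv2.resize(im,(800,300)))
E
```

```text
pics
[ 1.137 -0.322  0.589] [[-0.684  0.462 -0.565]] 53.69000419897985 [-0.10435105  0.          0.          0.          0.        ]
[0.351 0.769 0.721] [[ 0.22  -0.735 -0.642]] 48.01959917481234 [-0.10136635  0.          0.          0.          0.        ]
[ 0.208 -0.646  0.384] [[ 0.281  0.127 -0.952]] 67.32367874253138 [-0.06122696  0.          0.          0.          0.        ]
{'clock': 0.15, 'joint_pos': array([-4.91527718e+01,  2.05815848e+01,  6.47781947e-01, -1.44047747e-02,
       -7.01359556e+01, -1.65043049e+01]), 'qvel': array([-0.06695459, -0.08011466,  0.21048747,  0.04031473,  0.06231813,
       -0.02815199]), 'tau': array([-1.49741303e-03, -5.83271205e+01,  2.93292189e+01,  7.00140417e+00,
        8.80122447e-03, -9.33809019e-05]), 'tool_pos': array([ 0.27803787, -0.6146893 ,  0.22585827]), 'orientation': array([  5.51857259,  89.92893879, 119.85659305]), 'force': array([-0.92447672,  0.00198808,  0.42099376]), 'moment': array([0.00256434, 0.00578382, 0.01041742]), 'opening': 0.08755295676269674}
```

View pics/a.png

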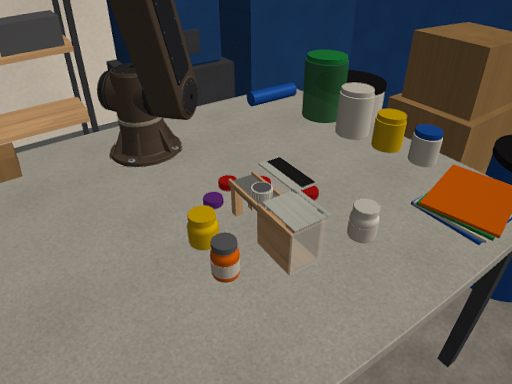

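View pics/b.png

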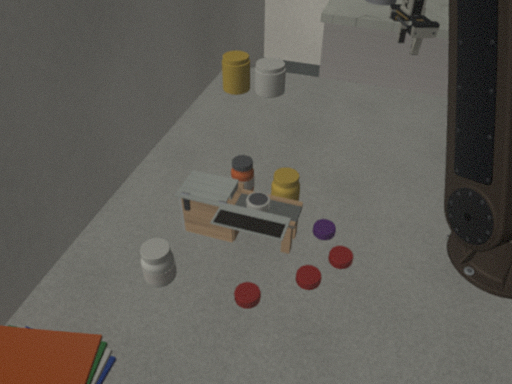

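The scene view shows the box at about (280,215), with the white lid on the ledge at (262,192). The orange jar is at (225,258), the yellow jar at (203,228) and the white jar at (364,221). Red and purple lids lie on the bench at (228,183), (265,182), (311,192) and (213,200). In the side view the white lid is at (258,201) and the box at (240,210). The white disc on the ledge is the one meant, because the others are red or purple and lie on the bench. I'll confirm that in an enlarged crop.

Run:
```python
from h import *
a=load('a')['frame'][145:275,215:335];b=load('b')['frame'][165:255,172:312]
A=cv2.resize(a,None,fx=4,fy=4,interpolation=3)[:520]
B=cv2.resize(b,None,fx=4,fy=4,interpolation=3)
cv2.imwrite('pics/ca.png',A);cv2.imwrite('pics/cb.png',B)
```

```text
(no output)
```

View pics/ca.png

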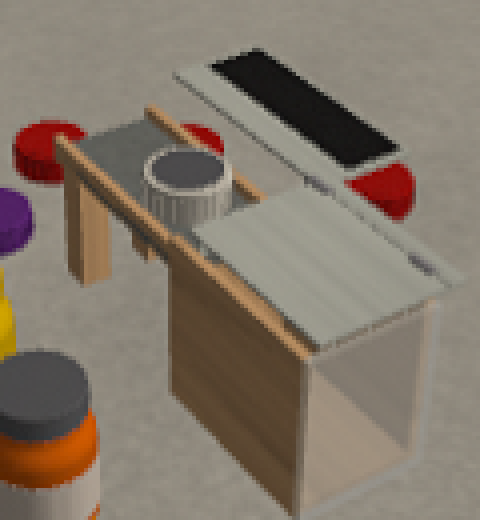

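View pics/cb.png

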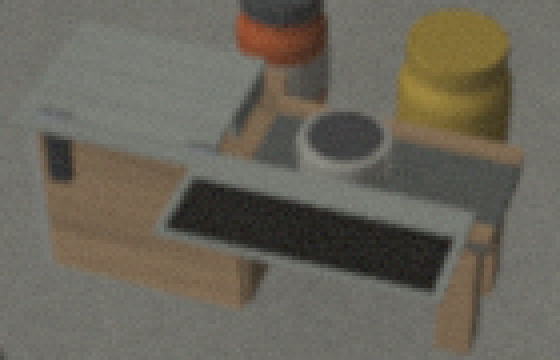

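```bash
cat > pose.py <<'E'
from h import *
a,b=load('a'),load('b')
A=lambda p:np.array(p)/4+[215-.4,145-.4]
B=lambda p:np.array(p)/4+[172-.4,165-.4]
box=np.array([[8,-38],[121,-38],[-135,47],[15,111],  [15,111],[-135,111],[-135,47],[8,-38],[121,-38]])/1000.
pa=onz(a,A([(193,235),(322,347),(173,74),(408,150)]),.120)
pb=onz(b,B([(157,230),(435,293),(475,212),(264,65),(90,20)]),.120)
w=np.vstack([pa,pb])[:,:2]
def fit(bx,w):
    mb,mw=bx.mean(0),w.mean(0);H=(bx-mb).T@(w-mw)
    th=np.arctan2(H[0,1]-H[1,0],H[0,0]+H[1,1]);R=np.array([[np.cos(th),-np.sin(th)],[np.sin(th),np.cos(th)]])
    return R,mw-R@mb,th
if __name__=='__main__':
    for sl in(slice(0,4),slice(4,9),slice(0,9)):
        R,t,th=fit(box[sl],w[sl]);print(np.degrees(th),t,((w[sl]-t)@R-box[sl]).round(4).tolist())
    for s,p in((a,A([(189,168)])),(b,B([(347,135)]))):
        q=onz(s,p,.112)[0,:2];print('lid',q,((q-t)@R).round(4))
    # jars: caps
    for n,s,p,z in(('orange',a,[(224.5,241)],.09),('yellow',a,[(202,214)],.08),('white',a,[(366,207)],.085),('orange',b,[(242.5,163)],.09),('yellow',b,[(287,176)],.08),('white',b,[(155,247)],.085)):
        q=onz(s,p,z)[0,:2];print(n,q.round(3),((q-t)@R).round(3))
E
python3 pose.py
```

```text
-0.03050675613397955 [0.60079239 0.08752719] [[0.0029, 0.0001], [-0.0014, -0.0009], [0.001, 0.0013], [-0.0025, -0.0006]]
-1.0452185530930096 [0.60030489 0.08814062] [[-0.0016, -0.0009], [0.0043, -0.0032], [0.0004, -0.0007], [0.0001, 0.0059], [-0.0033, -0.0011]]
-0.6475922310182314 [0.60057373 0.08797428] [[0.0036, -0.0002], [-0.0008, -0.0], [0.0007, -0.0006], [-0.0035, -0.0009], [-0.0011, -0.0008], [0.0048, -0.0021], [0.0005, 0.0004], [-0.0004, 0.006], [-0.0038, -0.0017]]
lid [0.54850251 0.091129  ] [-0.0521  0.0026]
lid [0.54871364 0.09030147] [-0.0519  0.0017]
orange [ 0.639 -0.061] [ 0.04  -0.148]
yellow [ 0.524 -0.052] [-0.075 -0.141]
white [0.714 0.26 ] [0.111 0.173]
orange [ 0.632 -0.051] [ 0.033 -0.138]
yellow [ 0.517 -0.046] [-0.082 -0.135]
white [0.711 0.266] [0.109 0.179]
```

```bash
cat > mv.py <<'E'
from h import *
from scipy.spatial.transform import Rotation as Ro
T=np.array([.6006,.0879]);YAW=np.radians(-.5);c,s_=np.cos(YAW),np.sin(YAW);RB=np.array([[c,-s_,0],[s_,c,0],[0,0,1]])
def state():
    o=get_obs();R=Ro.from_euler('xyz',o['orientation'],degrees=True).as_matrix();p=np.array(o['tool_pos'])
    pb=RB.T@(p-[*T,0]);print('t',round(o['clock'],2),'boxpos mm',(pb*1e3).round(1),'F',np.round(o['force'],1),'open',round(o['opening']*1e3,1),'j6',round(o['joint_pos'][5],1))
    Rb=RB.T@R;print('tool axes in box',Rb.round(3).tolist());return p,pb,Rb
def go(tgt): # box mm
    p,pb,Rb=state();print('tool shift mm',(Rb.T@(np.array(tgt)-pb*1e3)).round(1))
    zb=Rb[:,2];
    for sg in(1,-1):
        y=Rb.T@np.array([0,sg,0]);print('turn',sg,round(np.degrees(np.arctan2(-y[1],y[2])),1))
E
python3 -c "
from mv import *
go([-100,51,170])"
```

```text
t 0.15 boxpos mm [-316.4 -705.4  225.9] F [-0.9  0.   0.4] open 87.6 j6 -16.5
tool axes in box [[-0.001, -0.907, -0.42], [0.001, -0.42, 0.907], [-1.0, 0.0, 0.001]]
tool shift mm [  56.5 -514.1  595.4]
turn 1 24.8
turn -1 -155.2
```

View pics/w.png

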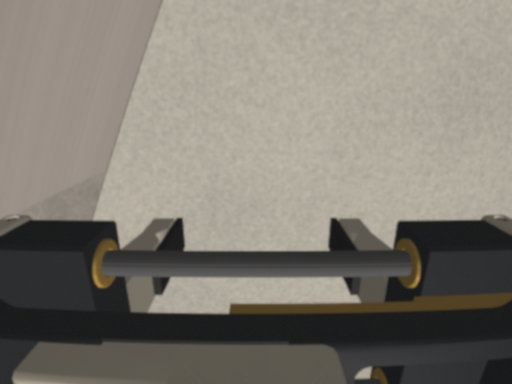

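Request:
arm_command(
  commands=[0, -38, 44, 0, 100, 0, -38, 44, 0, 100, 0, -38, 44, 0, 100, 0, -38, 44, 0, 100, 0, -38, 44, 0, 100],
)

```text
clock: 0.78
tool_pos: [0.3609, -0.3311, 0.2227]
orientation: [21.4, 89.7, 135.3]
force: [1.8, 0.3, -0.3]
opening: 0.0876
```

Request:
arm_command(
  commands=[0, -30, 35, 10, 100, 0, -22, 40, 10, 100, 0, -15, 42, 4.8, 100],
)

```text
clock: 1.15
tool_pos: [0.3972, -0.1981, 0.2233]
orientation: [36.9, 89.7, 126.1]
force: [0.3, -0.2, -0.2]
opening: 0.0874
```

```bash
python3 -c "
from mv import *
go([-100,51,170])"
```

```text
t 1.15 boxpos mm [-200.9 -287.7  223.3] F [ 0.3 -0.2 -0.2] open 87.4 j6 -89.5
tool axes in box [[-0.003, -1.0, 0.004], [0.004, 0.004, 1.0], [-1.0, 0.003, 0.004]]
tool shift mm [ 54.4 -99.5 339. ]
turn 1 -0.3
turn -1 179.7
```

Request:
arm_command(
  commands=[0, -17, 56, 0, 100, 0, -17, 56, 0, 100, 0, -17, 56, 0, 100, 0, -17, 56, 0, 100, 0, -17, 56, 0, 100],
)

```text
clock: 1.78
tool_pos: [0.4868, 0.0897, 0.2254]
orientation: [1.3, 89.7, 90.5]
force: [1.6, -0.0, -0.5]
opening: 0.0878
```

Request:
arm_command(
  commands=[10, -14, 55, 0, 100, 20, 0, 20, 0, 100, 0, 0, 0, 0, 100],
)

```text
clock: 2.15
tool_pos: [0.5026, 0.1711, 0.1944]
orientation: [4.3, 89.7, 93.7]
force: [-1.3, 0.3, -0.8]
opening: 0.0877
```

```bash
python3 -c "
from mv import *
go([-100,51,130])"
```

```text
t 2.15 boxpos mm [-98.8  82.3 194.4] F [-1.3  0.3 -0.8] open 87.7 j6 -130.3
tool axes in box [[-0.0, -1.0, 0.002], [0.005, 0.002, 1.0], [-1.0, 0.0, 0.005]]
tool shift mm [ 64.3   1.2 -31.6]
turn 1 -0.1
turn -1 179.9
```

Request:
arm_command(
  commands=[0, 3, -31, 0, 100, 30, 0, 0, 0, 100, 30, 0, 0, 0, 100, 0, 0, 0, 0, 100],
)

```text
clock: 2.65
tool_pos: [0.4999, 0.1374, 0.1358]
orientation: [-23.1, 89.7, 66.3]
force: [-0.3, -0.4, 1.6]
opening: 0.0877
```

```bash
python3 -c "
from mv import *
go([-100,51,97])
a=snap('scene','a2');b=snap('side','b2')
A=cv2.resize(a['frame'][100:280,180:360],(540,540),interpolation=3);B=cv2.resize(b['frame'][120:260,170:330],(260*160//140,260))
B=cv2.resize(b['frame'][110:290,190:276+0],(258,540),interpolation=3)
cv2.imwrite('pics/c2.png',np.hstack([A,B]))"
```

```text
t 2.65 boxpos mm [-101.2   48.6  135.8] F [-0.3 -0.4  1.6] open 87.7 j6 -127.4
tool axes in box [[0.002, -1.0, 0.002], [0.006, 0.002, 1.0], [-1.0, -0.002, 0.006]]
tool shift mm [38.8 -1.1  2.1]
turn 1 -0.1
turn -1 179.9
```

View pics/c2.png

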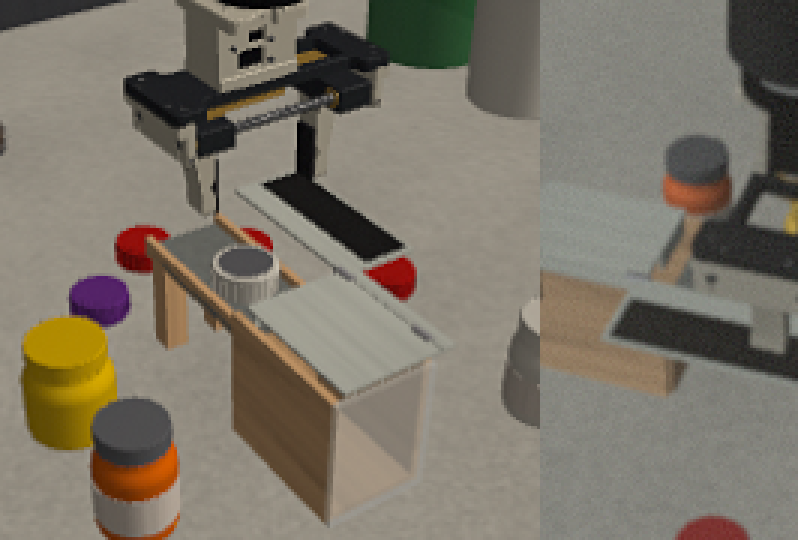

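The gripper straddles the box: the near fingertip at crop (207,210) is over the ledge behind the lid, and the far one at (310,178) is over the black strip. Next I press down.

Request:
arm_command(
  commands=[14, 0, 2, 0, 100, 14, 0, 0, 0, 100, 10, 0, 0, 0, 100, 0, 0, 0, 0, 100],
)

```text
clock: 3.25
tool_pos: [0.5037, 0.1419, 0.1007]
orientation: [-47.1, 89.2, 42.4]
force: [-1.3, 1.7, 3.1]
opening: 0.0879
```

```bash
python3 -c "
from mv import *
go([-100,51,97])"
```

```text
t 3.25 boxpos mm [-97.3  53.1 100.7] F [-1.3  1.7  3.1] open 87.9 j6 -127.6
tool axes in box [[0.011, -1.0, 0.0], [0.01, 0.0, 1.0], [-1.0, -0.011, 0.01]]
tool shift mm [ 3.7  2.7 -2.2]
turn 1 -0.0
turn -1 180.0
```

Request:
arm_command(
  commands=[3, 0, -2, 0, 100, 2, 0, 0, 0, 100],
)

```text
clock: 3.5
tool_pos: [0.5039, 0.1405, 0.0958]
orientation: [-45.8, 89.1, 43.7]
force: [-1.1, -0.6, 4.5]
opening: 0.0877
```

```bash
python3 -c "
from mv import *
go([-26,51,97])
a=snap('scene','a3')
A=cv2.resize(a['frame'][110:270,190:350],(560,560),interpolation=3)
cv2.imwrite('pics/c3.png',A)"
```

```text
t 3.5 boxpos mm [-97.2  51.7  95.8] F [-1.1 -0.6  4.5] open 87.7 j6 -127.4
tool axes in box [[0.011, -1.0, -0.0], [0.011, -0.0, 1.0], [-1.0, -0.011, 0.011]]
tool shift mm [ -0.4 -71.2  -0.7]
turn 1 0.0
turn -1 -180.0
```

View pics/c3.png

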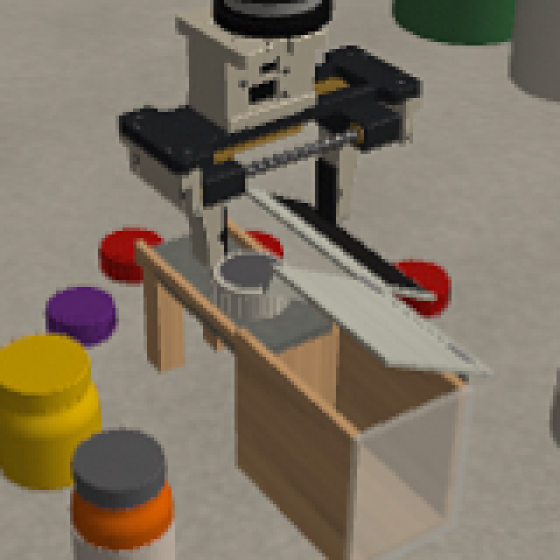

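The cover stands open, with its free edge from crop (275,265) to (385,365). The pushing finger at (207,255) is just behind the lid at (248,280). I'll push while holding height.

Request:
arm_command(
  commands=[0, -9, 0, 0, 100, 0, -9, 0, 0, 100, 0, -9, 0, 0, 100, 0, -9, 0, 0, 100],
)

```text
clock: 4.05
tool_pos: [0.5415, 0.1403, 0.0961]
orientation: [-43.0, 89.2, 46.5]
force: [-3.5, 0.7, 2.3]
opening: 0.0875
```

```bash
python3 -c "
from mv import *
go([-26,51,96])
a=load('a3')
for t in(.4,.45,.5,.55,.6):
  y=46-84*np.cos(t);z=118+84*np.sin(t)+2
  print(t,[proj(a,RB@np.array([x,y,z])/1e3+[*T,0]).round(1)[0] for x in(8,121)])
print((275/3.5+190,265/3.5+110),(385/3.5+190,365/3.5+110))"
```

```text
t 4.05 boxpos mm [-59.5  51.8  96.1] F [-3.5  0.7  2.3] open 87.5 j6 -124.8
tool axes in box [[0.01, -1.0, -0.001], [0.011, -0.001, 1.0], [-1.0, -0.01, 0.011]]
tool shift mm [  0.4 -33.5  -0.9]
turn 1 0.0
turn -1 -180.0
0.4 [array([264.8, 188.6]), array([299.3, 216.8])]
0.45 [array([265.5, 186.8]), array([300.2, 214.9])]
0.5 [array([266.3, 185. ]), array([301.1, 212.9])]
0.55 [array([267.1, 183.2]), array([302.1, 211. ])]
0.6 [array([268.1, 181.5]), array([303.2, 209. ])]
(268.57142857142856, 185.71428571428572) (300.0, 214.28571428571428)
```

Request:
arm_command(
  commands=[-1, -8, 0, 0, 100, 0, -8, 0, 0, 100, 0, -8, 0, 0, 100],
)

```text
clock: 4.42
tool_pos: [0.5673, 0.1398, 0.0971]
orientation: [-42.2, 89.2, 47.3]
force: [-2.5, 1.5, 3.1]
opening: 0.0877
```

```bash
python3 -c "
from mv import *
go([-26,51,97])
a=snap('scene','a4')
A=cv2.resize(a['frame'][110:270,190:350],(560,560),interpolation=3)
cv2.imwrite('pics/c4.png',A)"
```

```text
t 4.42 boxpos mm [-33.8  51.7  97.1] F [-2.5  1.5  3.1] open 87.7 j6 -123.2
tool axes in box [[0.01, -1.0, -0.0], [0.011, -0.0, 1.0], [-1.0, -0.01, 0.011]]
tool shift mm [ 0.2 -7.8 -0.7]
turn 1 0.0
turn -1 -180.0
```

View pics/c4.png

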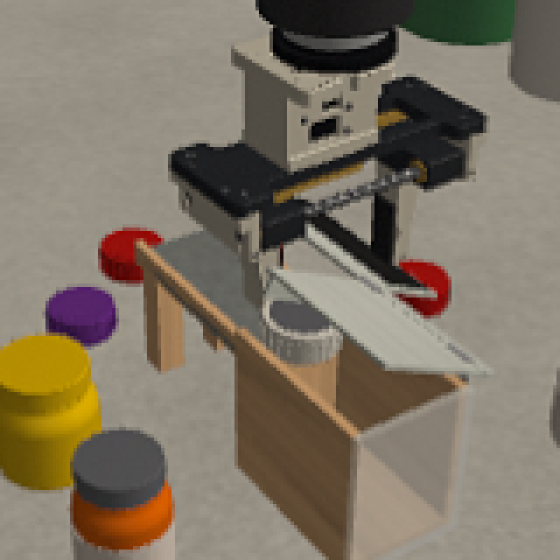

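The lid at crop (300,330) straddles the ledge edge, passing under the open flap with the finger behind it at (258,290). I'll push the last millimetres and pause.

Request:
arm_command(
  commands=[0, -4, 0, 0, 100, 0, -4, 0, 0, 100, 0, -3, 0, 0, 100, 0, 0, 0, 0, 100],
)

```text
clock: 4.97
tool_pos: [0.5801, 0.1398, 0.0974]
orientation: [-44.8, 89.2, 44.7]
force: [-1.0, 0.7, 2.9]
opening: 0.0877
```

```bash
python3 -c "
from mv import *
go([-22,51,97])
a=snap('scene','a5')
A=cv2.resize(a['frame'][110:270,190:350],(560,560),interpolation=3)
cv2.imwrite('pics/c5.png',A)"
```

```text
t 4.97 boxpos mm [-20.9  51.7  97.4] F [-1.   0.7  2.9] open 87.7 j6 -122.5
tool axes in box [[0.01, -1.0, -0.0], [0.01, -0.0, 1.0], [-1.0, -0.01, 0.01]]
tool shift mm [ 0.3  1.1 -0.7]
turn 1 0.0
turn -1 -180.0
```

View pics/c5.png

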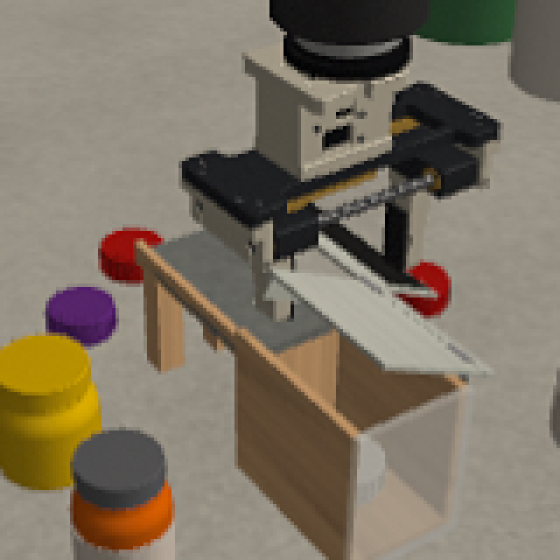

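The lid has dropped: it is seen through the clear wall at crop (370,470), and the ledge is empty. I'll back off with the plate still held, let the lid settle, then lift.

Request:
arm_command(
  commands=[0, 8, 0, 0, 100, 0, 8, 0, 0, 100, 0, 8, 0, 0, 100, 0, 0, 0, 0, 100],
)

```text
clock: 5.52
tool_pos: [0.557, 0.1412, 0.0988]
orientation: [-51.6, 88.8, 38.0]
force: [0.1, 2.5, 3.3]
opening: 0.088
```

Request:
arm_command(
  commands=[-8, 0, 0, 0, 100, -8, 0, 0, 0, 100, -12, 0, 0, 0, 100, -30, 0, 0, 0, 100, -50, 0, 0, 0, 100],
)

```text
clock: 6.15
tool_pos: [0.551, 0.1372, 0.2063]
orientation: [-34.7, 89.6, 54.8]
force: [1.2, 0.9, 0.6]
opening: 0.0876
```

Request:
arm_command(
  commands=[-40, 40, 0, 0, 100, 0, 40, 0, 0, 100, 0, 0, 0, 0, 100, 0, 0, 0, 0, 100],
)

```text
clock: 6.65
tool_pos: [0.469, 0.1359, 0.2523]
orientation: [-45.6, 89.4, 43.9]
force: [0.1, 0.0, -0.1]
opening: 0.0877
```

```bash
python3 -c "
from mv import *
state()
a=snap('scene','a6')
A=cv2.resize(a['frame'][150:290,185:395],(798,532),interpolation=3)
cv2.imwrite('pics/c6.png',A)"
```

```text
t 6.65 boxpos mm [-132.    46.8  252.3] F [ 0.1  0.  -0.1] open 87.7 j6 -129.8
tool axes in box [[0.007, -1.0, 0.001], [0.007, 0.001, 1.0], [-1.0, -0.007, 0.007]]
```

View pics/c6.png

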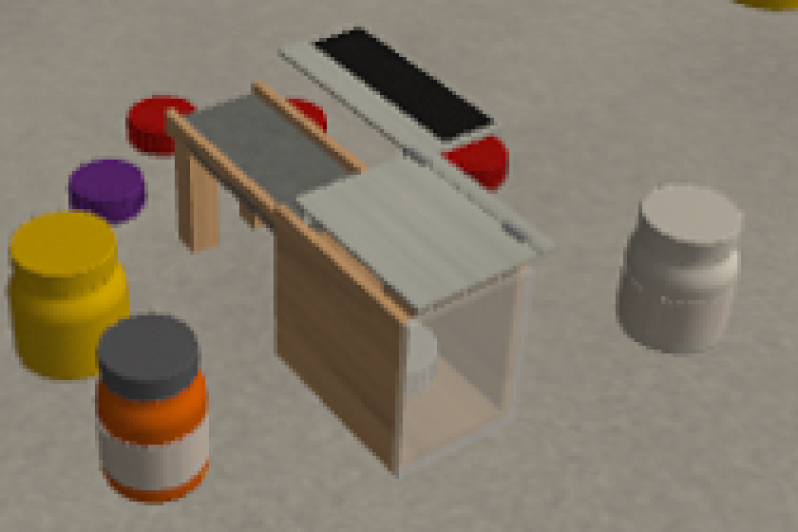

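```bash
python3 -c "
from mv import *
a=load('a6')
B=lambda p:((p-[*T,0])@RB*1e3).round(0)
for z in(.006,.03,.058): print(z,B(onz(a,[[294.2,253],[299.5,244],[295.5,235.5]],z)).tolist())
print(np.abs(a['frame'][225:265,285:325].astype(int)-load('a5')['frame'][225:265,285:325]).mean())
"
```

```text
0.006 [[75.0, 3.0, 6.0], [59.0, 32.0, 6.0], [30.0, 42.0, 6.0]]
0.03 [[94.0, -13.0, 30.0], [78.0, 14.0, 30.0], [51.0, 24.0, 30.0]]
0.058 [[116.0, -33.0, 58.0], [101.0, -7.0, 58.0], [76.0, 3.0, 58.0]]
11.108541666666667
```

```bash
python3 -c "
from mv import *
print(close_job())"
```

```text
the job is handed in; nothing more can be done
None
```

I fed the white jar lid into the drop box and handed the job in at about 6.7 s on the robot's clock, well inside the 32 s limit. I viewed 10 pictures in all.

- **How it went:** One fingertip held the press plate down, with the cover open to about 0.46 rad. The other fingertip pushed the lid along the ledge until it dropped into the bin. I backed off with the plate still held, then lifted so the cover could spring shut.
- **Force:** The readings between moves stayed at about 5 N or less. That reading is taken at the end of each move, so a brief peak could have gone unseen.
- **Last checks:** The final picture shows the cover shut, the ledge empty and the three closed jars still standing. It also shows the lid through the clear wall, in the same place as before the lift. The arm read about 0 N and was clear of everything.
- **Not settled:** I couldn't tell whether the lid lies flat on the bin floor or leans on edge, because the plywood side hides part of it. My two camera views also disagreed slightly on the box's turn (about 0° against −1°), so I used −0.5°, and that was close enough.

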